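# Pack and wedge a two-part casting mould shut

## Robot

A 6-joint arm with a two-finger parallel gripper is mounted at the origin on the work surface. World frame = base frame: x ahead of the robot, y to its left, z up, the work surface at z = 0. Lengths are in m, angles in degrees, forces in N, time in s.
With the tool pointing down it reaches from about 0.4 to 0.825 m from the base axis. Payload 7 kg.
Tool frame: the origin (TCP) lies midway between the tips of the shut fingers; the grasp point (between the pads) lies 19 mm behind it; z points along the fingers, y is the line along which they close (so a half turn about z gives the same grasp; the last joint's range is limited). The gripper opens to 85 mm and grips with 20 to 120 N. Pads are 22 mm wide; open, the fingers measure 114 mm over their backs; the gripper's body (76 mm by 85 mm) begins 54 mm behind the grasp point. The pads swing forward as they close: fully open they stand 13 mm farther back than shut.
Start: joints at [-59.295, 20.546, 0.682, 0, -70.136, -16.507], TCP at [0.166, -0.654, 0.231] pointing down, gripper open.
Joint ranges: [-176.03, 176.03], [-82.01, 121.73], [-58.28, 71.71], [-173.87, 95.51], [-174.79, -0.11], [-173.66, 173.66]. Speed limits (degrees/s): [136.94, 136.94, 172.46, 180, 180, 180].

## Interface

Orientations are given as [roll, pitch, yaw] about the fixed x, y, z axes, in that order (R = Rz(yaw) Ry(pitch) Rx(roll)).
In Python, from rig import robot gives the robot as it stands. Calls block until the motion is done:
- robot.movep(position, orientation): joint-space move of the TCP to a pose.
- robot.move_straight(position, frame=None, vel=0.15, max_force=None): straight line of the TCP; frame=None keeps the orientation; vel is the mean speed in m/s. With max_force (N) it stops when the force on the tool has changed by that much, and returns True; else False.
- robot.move_j(angles): joint-space move.
- robot.grip(opening, f_grip=None): opening from 0.0 (shut) to 1.0 (fully open); f_grip is the grip in N (None keeps the last); returns when the fingers have stopped.
- robot.dwell(seconds).
- robot.solve_ik(position, orientation): joint angles nearest the present ones, or None.
- robot.get_state(): the state.
- robot.read_camera(name): name is "scene" or "top"; returns (picture, depth): 420x560x3 uint8, blue, green, red; 420x560 float32, m along the optical axis (not along the pixel's ray), 0 where there is no reading.
- robot.get_calibration(name): a dict with "vfov" (degrees; the focal length in pixels is half the picture's height over the tangent of half this angle, whatever the lens; pixels are square), "cx", "cy" (the principal point, pixels), "distortion" ([k1, k2, p1, p2, k3] as OpenCV has them; the pictures are not rectified), "world_to_cam" (4x4, takes a point from world to camera coordinates). Camera axes: x right, y down, z forward; pixel columns grow to the right and rows downward; lengths in m; the calibration is good to about 2 mm. A picture is of the moment at which its call begins. get_calibration takes no time and is no camera call.
A pose or a line that the arm cannot do raises robot.PlanningError and nothing moves.
- robot.finish_job(): hands the job in; it is judged then, once.
The state is a dict: "time": time; "joint_positions": joint angles; "joint_velocities": joint speeds; "effort": joint torques, N m; "tcp_pos": TCP position; "tool_rot": TCP orientation; "wrist_force": force on the tool from outside, world axes, zero at the start; "wrist_torque": the same for the moment, N m; "finger_gap": opening from 0.0 (shut) to 1.0 (fully open); "gripper_force": force on a finger pad.
Only numpy, scipy, OpenCV 4.12 (cv2) and the standard library are available. Lean on these libraries where they do the work, as an engineer would, in place of code of your own. Each camera call takes 0.05 s, during which the arm holds its last target. There are 200 camera calls.

## Task

The two halves of the green mould do not meet: close the seam between them by filling the gap between the loose half and the steel stop. Stand one or two plywood packers upright on the bed in that gap, as many as it takes for the wedge to grip, then pull the long wooden wedge out of its holder and press it well down, point first, into the space that is left, until the seam is shut and you feel it go tight. Finish while still gripping the wedge upright in place, with the stack tight, and leave the other things on the bench where they are.

Things in the scene. Friction and masses are not known exactly. Their poses are not given: they have to be found in the camera images.
- bed: Fixed plywood board, 170 (x) by 300 (y) by 15 mm thick, top at z = 15 mm, under the green mould. Origin on the table, mid-width, below the seam face of the fixed half, which fills y -70 to 0, x -60 to 60, z 15 to 85 mm. Its +y axis points from the fixed half through the loose half and the gap to the stop. The gap is open above and at both x ends.
- mould_half: Loose mould half, green block 120 (x) by 70 (y) by 70 mm high, top 85 mm above the table. Slides only along the bed's y, stiffly (about 5 N), stays where left. Origin at the foot of its seam face, mid-width; axes as the bed. Its y in the bed is the open seam: 3 to 5 mm at first, 0 when the halves meet (hard stop). Its back face (own y = 70 mm) is one wall of the gap.
- stop: Fixed steel angle plate, 120 wide, 70 mm high above the board (top 85 mm above the table): the other wall of the gap. Origin at the foot of the face towards the mould, on the board, mid-width; axes as the bed. With the seam shut the gap is its y in the bed less 70 mm (33 to 72 mm); with the seam open it is narrower by the seam.
- packer_a: Plywood packer, standing: body 60 (x) by 20 thick (y) by 72 mm high, with a tab on top, 30 (x) by 14 (y) by 40 mm high (112 mm in all). Origin at the centre of the underside. About 70 g.
- packer_b: Same as packer_a (20 mm thick).
- packer_c: Same shape but 30 mm thick (y); same 30 by 14 mm tab. About 105 g.
- wedge: Wooden wedge 165 mm long, 36 wide (x), point down in its holder, about 110 g. Origin at the centre of the toe's underside, z up. Toe 4 mm thick. +y face flat, at y = +2 mm; -y face slopes: 4 + 0.28 h mm thick at height h up to 90 mm, above that a 29 mm handle. The gap is 70 mm deep: the toe meets the board if the space left (seam shut) is over 23 mm; it needs 6 mm to enter.
- wedge_grip (a point): Point in the middle of the wedge's handle, 140 mm above the toe; 25 mm of handle is above it. Handle is 36 mm (wedge x) by 29 mm (wedge y).
- wedge_toe (a point): Centre of the wedge's toe.
- holder: Fixed upright sheet-steel holder 49 by 35 mm, 75 mm high on a 75 mm square foot, with a close rectangular socket in which the wedge stands, toe 6 mm above the table: lift the wedge straight up by at least 75 mm. Origin on the table under the wedge's toe.
- hammer: Hammer lying on the bench, not needed.
- brush: Brush lying on the bench, not needed.
- spatula: Spatula lying on the bench, not needed.
- tub: White tub with a lid, 90 mm across and 85 mm high, not needed.
- finial: Small white plaster finial, 52 mm across, 78 mm high, not needed.
- mixcup: Dark rubber mixing cup, 68 mm across, 70 mm high, not needed.
Not all that is in view belongs to the job. Leave any black look-alike of the wedge alone.

How it is judged (in metres and radians):
On the way, in this order (a step that is already met when the one before it is completed fails the run):
1. a packer stands in the gap (((angle between packer_a's own z axis and vertical below 0.15 rad and z of packer_a in the frame of bed between 0.01 and 0.021 m and x of packer_a in the frame of bed between -0.04 and 0.04 m and y of packer_a in the frame of bed above 0.07 m and y of packer_a in the frame of stop below 0 m) or (angle between packer_b's own z axis and vertical below 0.15 rad and z of packer_b in the frame of bed between 0.01 and 0.021 m and x of packer_b in the frame of bed between -0.04 and 0.04 m and y of packer_b in the frame of bed above 0.07 m and y of packer_b in the frame of stop below 0 m) or (angle between packer_c's own z axis and vertical below 0.15 rad and z of packer_c in the frame of bed between 0.01 and 0.021 m and x of packer_c in the frame of bed between -0.04 and 0.04 m and y of packer_c in the frame of bed above 0.07 m and y of packer_c in the frame of stop below 0 m))), for 0.2 s.
2. the wedge's toe is in the gap (z of wedge_toe in the frame of bed below 0.08 m and y of wedge_toe in the frame of bed above 0.068 m and y of wedge_toe in the frame of stop below 0 m and horizontal distance between wedge_toe and bed below 0.15 m), for 0.1 s.
At the end, for the whole second after the job is handed in: Seam under 1.2 mm; wedge at rest, within 0.2 rad of upright, toe 8 mm or more into the gap, gripped (over 5 N), bearing on the loose half (2.5 N) and a packer (2 N); a packer bears on the stop (2 N). Each packer stands on the board in the gap or is over 100 mm from the stop (y of mould_half in the frame of bed below 0.0012 m and contact force between wedge and mould_half above 2.5 N and (contact force between wedge and packer_a above 2 N or contact force between wedge and packer_b above 2 N or contact force between wedge and packer_c above 2 N) and (contact force between stop and packer_a above 2 N or contact force between stop and packer_b above 2 N or contact force between stop and packer_c above 2 N) and z of wedge_toe in the frame of bed below 0.077 m and angle between wedge's own z axis and vertical below 0.2 rad and contact force between the fingers and wedge above 5 N and linear speed of wedge below 0.01 m/s and ((angle between packer_a's own z axis and vertical below 0.15 rad and z of packer_a in the frame of bed between 0.01 and 0.021 m and x of packer_a in the frame of bed between -0.04 and 0.04 m and y of packer_a in the frame of bed above 0.07 m and y of packer_a in the frame of stop below 0 m) or horizontal distance between packer_a and stop above 0.1 m) and ((angle between packer_b's own z axis and vertical below 0.15 rad and z of packer_b in the frame of bed between 0.01 and 0.021 m and x of packer_b in the frame of bed between -0.04 and 0.04 m and y of packer_b in the frame of bed above 0.07 m and y of packer_b in the frame of stop below 0 m) or horizontal distance between packer_b and stop above 0.1 m) and ((angle between packer_c's own z axis and vertical below 0.15 rad and z of packer_c in the frame of bed between 0.01 and 0.021 m and x of packer_c in the frame of bed between -0.04 and 0.04 m and y of packer_c in the frame of bed above 0.07 m and y of packer_c in the frame of stop below 0 m) or horizontal distance between packer_c and stop above 0.1 m)); the arm keeps its last pose, push and grip.
It fails at once if a bystander was moved by more than 4 cm (distance of any of hammer, brush, spatula, tub, finial, mixcup from where it was at the start of the episode above 0.04 m).
It also fails if it takes over 72 s, if anything falls off the work surface, if the arm or the gripper's body presses on something with over 40 N, if the wrist force passes 120 N, or if a joint passes its speed limit or range.

## Working session

There is one attempt and no reset: what is moved stays moved. The work goes in short steps, each a Python script; the robot and the scene stay as the last script left them, time stands still between calls to the robot, and variables do not carry over. Pictures are saved under pics/ and viewed, at most 10 in all, crops included, and the job is handed in when it is done.

```bash
ls; mkdir -p pics; cat > h.py <<'E'
import numpy as np, cv2
from rig import robot
def snap(n):
    im,d=robot.read_camera(n); return im,d
def cal(n):
    c=robot.get_calibration(n); f=210/np.tan(np.radians(c["vfov"])/2)
    K=np.array([[f,0,c["cx"]],[0,f,c["cy"]],[0,0,1]]); return K,np.array(c["distortion"],float),np.array(c["world_to_cam"])
def rays(n,px):
    K,D,T=cal(n); u=cv2.undistortPoints(np.array(px,float).reshape(-1,1,2),K,D).reshape(-1,2)
    return np.c_[u,np.ones(len(u))],T
def onplane(n,px,z):
    r,T=rays(n,px); R=T[:3,:3]; o=-R.T@T[:3,3]; d=r@R; return o+d*((z-o[2])/d[:,2])[:,None]
def cloud(n,depth):
    h,w=depth.shape; uu,vv=np.meshgrid(np.arange(w),np.arange(h)); r,T=rays(n,np.c_[uu.ravel(),vv.ravel()])
    p=r*depth.reshape(-1,1); p=(p-T[:3,3])@T[:3,:3]; p[depth.ravel()==0]=np.nan; return p.reshape(h,w,3)
E
python3 - <<'E'
from h import *
for n in("scene","top"):
    im,d=snap(n); cv2.imwrite(f"pics/{n}0.png",im); np.save(f"{n}0.npy",d)
    K,D,T=cal(n); print(n,K[0,0],D,-T[:3,:3].T@T[:3,3],T[2,:3])
E
```

```text
pics
scene 490.23197361509335 [-0.06154135  0.          0.          0.          0.        ] [ 1.69232625 -0.18015841  1.04047386] [-0.76589068  0.18609455 -0.61545129]
top 387.27887084812346 [-0.01856277  0.          0.          0.          0.        ] [0.24201372 0.06860567 1.38435155] [ 0.23661234  0.01226126 -0.97152677]
```

View pics/top0.png

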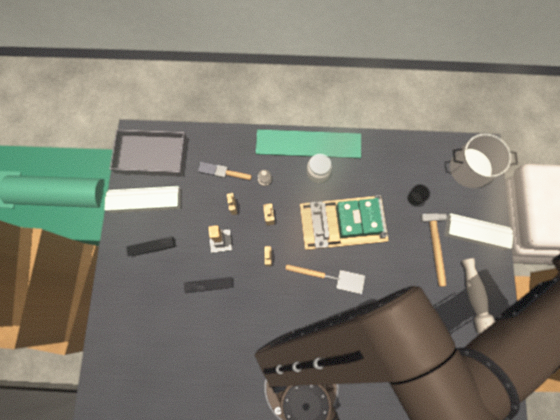

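View pics/scene0.png

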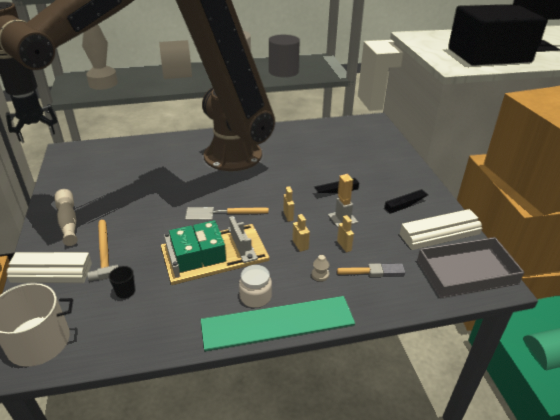

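Top view: the bed is at (300-387, 197-248). The green halves are on its right, the stop is at (318,225), and bed +y points left. The packer candidates are at (231,203), (268,213) and (268,256). The wedge in its holder is at (217,238), and the black bars at (151,246) and (208,285) are decoys. I'll measure from the depth clouds next.

```bash
python3 - <<'E'
from h import *
cl={};ims={}
for n in("scene","top"):
    ims[n]=cv2.imread(f"pics/{n}0.png"); cl[n]=cloud(n,np.load(f"{n}0.npy"))
a=cv2.resize(ims["top"][185:300,190:395],None,fx=3.9,fy=3.9,interpolation=cv2.INTER_CUBIC)[:,:800]
cv2.imwrite("pics/c1.png",a)
b=cv2.resize(ims["scene"][165:285,155:365],None,fx=3.8,fy=3.8,interpolation=cv2.INTER_CUBIC); cv2.imwrite("pics/c2.png",b)
for nm,(u,v) in dict(p1=(231,203),p2=(268,213),p3=(268,256),w=(217,238)).items():
    c0=np.nanmedian(cl["top"][v-4:v+5,u-3:u+4].reshape(-1,3),axis=0); print(nm,c0.round(3))
    for n in cl:
        P=cl[n].reshape(-1,3); s=ims[n].reshape(-1,3).astype(int)
        near=np.hypot(P[:,0]-c0[0],P[:,1]-c0[1])<0.06
        for lo,hi in((.064,.08),(.104,.12),(.16,.18)):
            Q=P[near&(P[:,2]>lo)&(P[:,2]<hi)]
            if len(Q)>4:
                r=cv2.minAreaRect(Q[:,:2].astype(np.float32)*1000); print(' ',n,lo,len(Q),np.round(r[0],1),np.round(r[1],1),round(r[2],1),'z',np.median(Q[:,2]).round(3))
for n in cl:
    P=cl[n].reshape(-1,3); s=ims[n].reshape(-1,3).astype(int)
    g=(s[:,1]>s[:,2]+25)&(s[:,1]>s[:,0]+10)&(P[:,2]>.075)&(P[:,2]<.095)&(P[:,0]<.62)
    Q=P[g]; print(n,'green',len(Q),cv2.minAreaRect(Q[:,:2].astype(np.float32)*1000))
    bx=(P[:,0]>.3)&(P[:,0]<.65)&(P[:,1]>-.3)&(P[:,1]<.2)
    y=(s[:,2]>s[:,0]+50)&bx&(P[:,2]<.025)&(P[:,2]>.008); Q=P[y]; print(n,'bed',len(Q),cv2.minAreaRect(Q[:,:2].astype(np.float32)*1000))
    gs=(abs(s[:,2]-s[:,1])<20)&bx&(P[:,2]>.07)&(P[:,2]<.095);Q=P[gs]; print(n,'stop',len(Q),cv2.minAreaRect(Q[:,:2].astype(np.float32)*1000))
E
```

```text
p1 [0.597 0.265 0.078]
  scene 0.064 88 [611.4 269. ] [63.1 22.4] 13.0 z 0.072
  scene 0.104 48 [610.  269.2] [34.3 16.9] 17.5 z 0.111
  top 0.064 47 [609.  269.2] [61.9 19.5] 12.1 z 0.072
  top 0.104 37 [609.1 269.9] [30.6 14. ] 14.0 z 0.113
p2 [0.565 0.135 0.078]
  scene 0.064 107 [577.1 134.5] [64.5 30.5] 9.4 z 0.073
  scene 0.104 47 [578.4 134.6] [32.  16.2] 3.0 z 0.112
  top 0.064 97 [575.6 135.5] [60.  29.5] 9.7 z 0.073
  top 0.104 39 [575.1 134.9] [29.9 13.6] 3.8 z 0.113
p3 [0.418 0.127 0.107]
  scene 0.064 62 [428.7 130.2] [63.6 20.5] 1.8 z 0.073
  scene 0.104 38 [424.8 128.9] [38.  16.6] 5.4 z 0.111
  top 0.064 53 [424.5 130.3] [55.5 17.3] 2.9 z 0.072
  top 0.104 46 [424.3 130.4] [29.9 13.4] 2.6 z 0.112
w [0.464 0.296 0.135]
  scene 0.064 87 [479.2 305.3] [57.2 37.7] 10.5 z 0.074
  scene 0.104 56 [488.9 295.8] [44.  22.8] 48.2 z 0.111
  scene 0.16 97 [481.1 303. ] [38.4 34.2] 9.6 z 0.171
  top 0.064 40 [477.7 307. ] [47.7 34.9] 9.4 z 0.074
  top 0.104 13 [473.3 293.1] [19.4 40.6] 60.3 z 0.113
  top 0.16 112 [479.5 302.2] [36.5 29.4] 6.8 z 0.172
scene green 968 ((569.0850830078125, -182.12979125976562), (118.92044830322266, 144.2915496826172), 8.051897048950195)
scene bed 1400 ((507.4340515136719, -73.98846435546875), (277.0121765136719, 436.18402099609375), 8.280755043029785)
scene stop 411 ((522.1569213867188, -59.165435791015625), (211.56771850585938, 409.7802734375), 5.950835227966309)
top green 1084 ((569.1396484375, -183.135986328125), (116.93805694580078, 143.09124755859375), 8.227977752685547)
top bed 1462 ((501.6522521972656, -123.27058410644531), (334.0761413574219, 301.2440490722656), 79.36940002441406)
top stop 401 ((550.7206420898438, -48.84623718261719), (192.46484375, 421.4466552734375), 15.94916820526123)
```

View pics/c1.png

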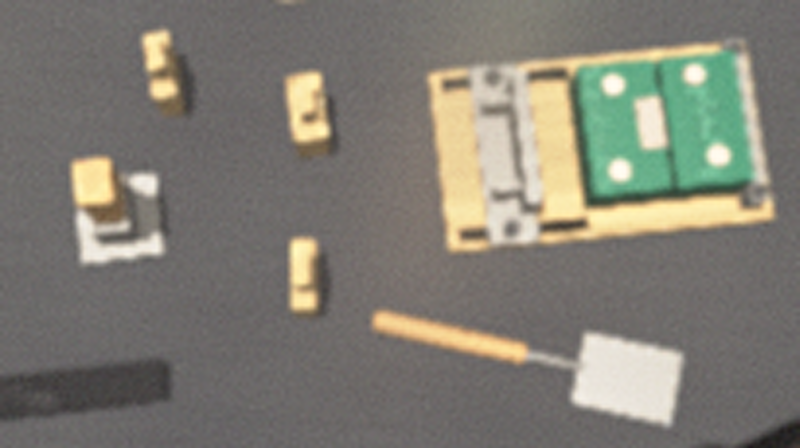

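View pics/c2.png

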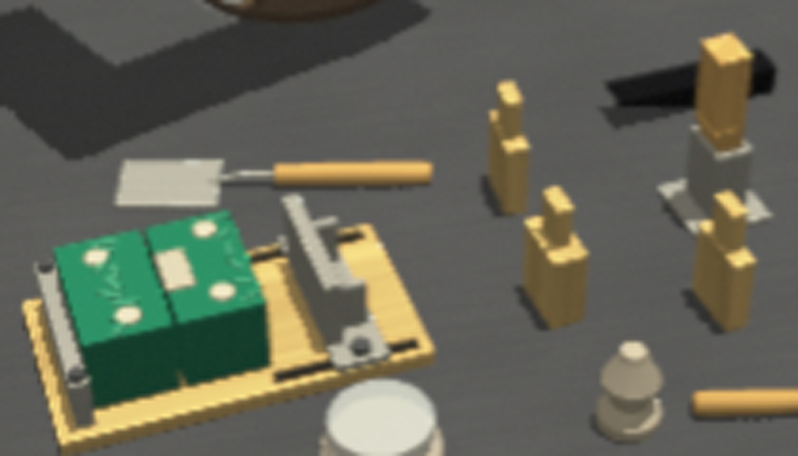

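Candidates in the top view: p1 (231,203) and p3 (268,256) are about 20 mm thick, so they are packers a and b. p2 (268,213) is about 30 mm, so it is packer_c. The wooden wedge at (217,238) stands in the steel holder. The black bars lie flat and are look-alikes. The crops confirm this. Next I'll measure the gap and which way the wedge faces.

```bash
python3 - <<'E'
from h import *
th=np.radians(8.1); C=np.array([.5691,-.1826]); ex=np.array([np.cos(th),np.sin(th)]); ey=np.array([-np.sin(th),np.cos(th)])
for n in("scene","top"):
    im=cv2.imread(f"pics/{n}0.png"); P=cloud(n,np.load(f"{n}0.npy")).reshape(-1,3); s=im.reshape(-1,3).astype(int)
    q=P[:,:2]-C; X=q@ex*1e3; Y=q@ey*1e3; Z=P[:,2]*1e3
    m=(abs(X)<90)&(Y>-100)&(Y<200)
    h=np.histogram(Y[m&(abs(X)<50)&(Z>78)&(Z<92)],bins=np.arange(-80,180,4)); print(n,'top z85',[(int(a),int(b)) for a,b in zip(h[1],h[0]) if b])
    g=m&(abs(X)<45)&(Z>30)&(Z<75)&(Y>60); h=np.histogram(Y[g],bins=np.arange(60,170,4)); print(' mid faces',[(int(a),int(b)) for a,b in zip(h[1],h[0]) if b])
    for lo,hi in((80,90),(30,75)):
      for xs in((-50,-20),(-20,20),(20,50)):
        t=m&(X>xs[0])&(X<xs[1])&(Z>lo)&(Z<hi)&(Y>80)
        if t.sum()>3: print('  stop',lo,xs,t.sum(),np.percentile(Y[t],[2,50,98]).round(1))
    gr=(s[:,1]>s[:,2]+25)&(s[:,1]>s[:,0]+10)&m&(Z>80); print(' green Y',np.percentile(Y[gr],[.5,99.5]),'X',np.percentile(X[gr],[.5,99.5]))
    wd=(s[:,2]>s[:,0]+50)&m&(Z>10)&(Z<20); print(' bed Y',np.percentile(Y[wd],[.5,99.5]),'X',np.percentile(X[wd],[.5,99.5]))
    # holder/wedge
    W=np.array([.480,.3025]); q=P[:,:2]-W; X=q@ex*1e3;Y=q@ey*1e3; m=(abs(X)<70)&(abs(Y)<60)
    f=m&(Z<12)&(s.sum(1)>330); r=cv2.minAreaRect(np.c_[X,Y][f].astype(np.float32)); print(' foot',f.sum(),r)
    for a in range(15,175,10):
        t=m&(Z>a)&(Z<=a+10)
        if t.sum()>3: print('   z',a,t.sum(),'Y',np.percentile(Y[t],[3,97]).round(1),'X',np.percentile(X[t],[3,97]).round(1))
im=cv2.imread("pics/scene0.png")[165:235,315:375]; cv2.imwrite("pics/c3.png",cv2.resize(im,None,fx=8,fy=8,interpolation=cv2.INTER_CUBIC))
E
```

```text
scene top z85 [(-72, 30), (-68, 30), (-64, 33), (-60, 30), (-56, 33), (-52, 29), (-48, 32), (-44, 31), (-40, 32), (-36, 29), (-32, 31), (-28, 31), (-24, 28), (-20, 30), (-16, 29), (-12, 31), (-8, 28), (-4, 24), (0, 19), (4, 30), (8, 27), (12, 28), (16, 33), (20, 26), (24, 29), (28, 26), (32, 33), (36, 28), (40, 28), (44, 31), (48, 29), (52, 29), (56, 27), (60, 27), (64, 28), (68, 29), (72, 4), (112, 17), (116, 30), (120, 27), (124, 28), (128, 7)]
 mid faces [(112, 71), (116, 9), (132, 1), (136, 12), (140, 14), (144, 19), (148, 20), (152, 8)]
  stop 80 (-50, -20) 31 [114.9 121.8 128.8]
  stop 80 (-20, 20) 42 [114.1 121.1 129.3]
  stop 80 (20, 50) 31 [115.2 121.9 128. ]
  stop 30 (-50, -20) 73 [114.6 142.4 154.2]
  stop 30 (-20, 20) 31 [114.5 115.5 116.1]
  stop 30 (20, 50) 93 [114.6 139.6 152.2]
 green Y [-71.02957972  70.8674442 ] X [-55.17095905  66.14389426]
 bed Y [-99.45649685 196.18117607] X [-81.74701122  89.82581239]
 foot 88 ((3.488992214202881, 3.6004295349121094), (103.95480346679688, 83.304443359375), 43.32720184326172)
   z 15 22 Y [-14.8  20. ] X [-20.   25.3]
   z 25 30
[... 1687 characters left out ...]
94615936279297)
   z 15 11 Y [-12.8  21. ] X [-25.7  17.8]
   z 25 8 Y [-12.9   2. ] X [-25.2  23.7]
   z 35 15 Y [-13.2  20.5] X [-25.5  14.6]
   z 45 7 Y [-12.7   5.6] X [-25.1   2. ]
   z 55 11 Y [-12.9  17.4] X [-25.2  21.5]
   z 65 20 Y [-12.1  20.4] X [-25.2  17.5]
   z 75 23 Y [-12.8  20.1] X [-24.8  14.8]
   z 85 4 Y [-6.4 12.7] X [-18.9 -17.7]
   z 95 9 Y [-12.9  13.8] X [-18.7   2.2]
   z 105 8 Y [-14.2  -0.9] X [-18.5   8.4]
   z 115 13 Y [-13.5  13.3] X [-19.2   9.7]
   z 125 6 Y [-14.4   5.2] X [-18.3   4. ]
   z 135 8 Y [-14.2  14.1] X [-18.8  15.8]
   z 145 13 Y [-14.5   8. ] X [-18.6  12.9]
   z 155 8 Y [-14.6   8.6] X [-18.4  10.3]
   z 165 98 Y [-14.   14.4] X [-18.2  16.6]
```

View pics/c3.png

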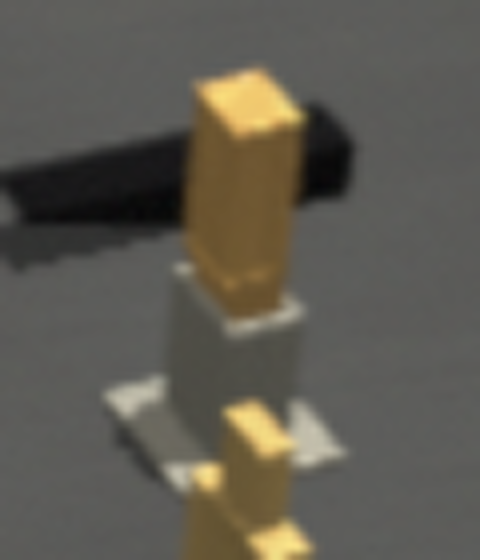

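The loose half's back face is at about 70.8 and the stop face at about 115.3 along the bed, measured from the mould centre. That makes the shut gap about 47.5 mm, so packer_c alone leaves about 17.5 mm for the wedge. The holder centre sits about 3.5 mm to +y of the handle and the crop shows the taper step on the -y side, so the wedge's slope faces bed -y and its toe is 12.5 mm to +y of the handle centre.

```bash
cat >> h.py <<'E'
TH=8.1; th=np.radians(TH); C=np.array([.5691,-.1826]); ex=np.array([np.cos(th),np.sin(th)]); ey=np.array([-np.sin(th),np.cos(th)])
def bed(x,y,z): return [*(C+ex*x+ey*y),z]
def st(msg):
    s=robot.get_state(); print(msg,round(s["time"],1),np.round(s["tcp_pos"],4),"F",np.round(s["wrist_force"],1),"gap",round(s["finger_gap"],3),"gf",s["gripper_force"])
E
python3 - <<'E'
from h import *
s=robot.get_state(); print(s["tool_rot"])
for y in(99,-81,8.5,-171.5):
    print(y,[np.round(j,0) if (j:=robot.solve_ik(p,[180,0,y])) is not None else None for p in([.5765,.135,.08],[.48,.3025,.127],bed(0,97,.095))])
best=min((99,-81),key=lambda y:abs(robot.solve_ik([.5765,.135,.25],[180,0,y])[5]))
robot.movep([.5765,.135,.22],[180,0,best]); st("above")
robot.move_straight([.5765,.135,.081],vel=.1,max_force=8); st("down")
robot.grip(0,40); st("grip")
robot.move_straight([.5765,.135,.24],vel=.15); st("up")
o=[180,0,best-.9]
robot.movep(bed(0,96,.24),o); st("over gap")
im,d=snap("top"); cv2.imwrite("pics/g1.png",cv2.resize(im[150:290,200:400],None,fx=3,fy=3,interpolation=cv2.INTER_CUBIC))
E
```

```text
[ 1.79914825e+02 -9.16224893e-03 -1.65810707e+02]
99 [array([ 32.,  21., -21.,   0., -48., 157.]), array([ 52.,  16., -21.,   0., -53., 137.]), None]
-81 [array([ 32.,  21., -21.,   0., -48., -23.]), array([ 52.,  16., -21.,   0., -53., -43.]), None]
8.5 [array([ 32.,  21., -21.,   0., -48.,  66.]), array([ 52.,  16., -21.,   0., -53.,  47.]), None]
-171.5 [array([  32.,   21.,  -21.,   -0.,  -48., -114.]), array([  52.,   16.,  -21.,   -0.,  -53., -133.]), None]
above 3.2 [0.5767 0.1344 0.22  ] F [ 0.2 -0.2  0.8] gap 1.0 gf 0.0
down 4.8 [0.5769 0.1352 0.0816] F [-0.8  0.3 -0.3] gap 1.0 gf 0.0
grip 5.3 [0.5767 0.1351 0.0813] F [ 0.1 -0.4  1.9] gap 0.342 gf 40.08994460105896
up 6.5 [0.5759 0.1348 0.2389] F [ 0.1 -0.5 -0.6] gap 0.342 gf 39.73585367202759Traceback (most recent call last):
  File "<stdin>", line 11, in <module>
rig.PlanningError: the arm cannot take that pose within its joint ranges
```

The gap target failed because `bed()` mixed millimetres with metres. The packer is gripped, so I'll fix that and carry on.

```bash
sed -i 's/C+ex\*x+ey\*y/C+(ex*x+ey*y)*1e-3/' h.py
python3 - <<'E'
from h import *
print(bed(0,96,.24)); o=[180,0,-81.9]
robot.movep(bed(0,96,.24),o); st("over gap")
im,d=snap("top"); cv2.imwrite("pics/g1.png",cv2.resize(im[150:290,200:400],None,fx=3,fy=3,interpolation=cv2.INTER_CUBIC))
P=cloud("top",d).reshape(-1,3); im2=im.reshape(-1,3).astype(int)
P2=cloud("scene",(sc:=snap("scene"))[1]).reshape(-1,3); im3=sc[0].reshape(-1,3).astype(int)
for n,P,s in(("top",P,im2),("scene",P2,im3)):
    q=(P[:,:2]-C)*1e3; X=q@ex;Y=q@ey;Z=P[:,2]*1e3
    t=(abs(X)<45)&(abs(Y-96)<35)&(Z>150)&(Z<240)&(s[:,2]>s[:,0]+40)
    print(n,t.sum(),[(k,np.percentile(v[t],[2,50,98]).round(1)) for k,v in(("X",X),("Y",Y),("Z",Z))])
    f=t&(Z<230)&(Z>165)
    for xs in((-30,-10),(-10,10),(10,30)):
        g=f&(X>xs[0])&(X<xs[1]); print('  ',xs,g.sum(),np.percentile(Y[g],[2,20,50,98]).round(1) if g.sum() else '')
E
```

```text
[np.float64(0.5555734817339921), np.float64(-0.08755772885921048), 0.24]
over gap 7.4 [ 0.5555 -0.0877  0.2397] F [ 0.8  0.3 -1.5] gap 0.342 gf 39.74195837974548
top 125 [('X', array([-31.9, -10.2,  23.8])), ('Y', array([ 93.2, 109.4, 112.3])), ('Z', array([165.1, 224.2, 235.4]))]
   (-30, -10) 21 [101.5 108.9 111.  111.8]
   (-10, 10) 23 [105.4 108.4 111.3 112.1]
   (10, 30) 16 [104.7 110.5 111.7 112.3]
scene 335 [('X', array([-25. ,  26.9,  34.2])), ('Y', array([ 83.5,  91.7, 111.1])), ('Z', array([163.4, 205.7, 232.9]))]
   (-30, -10) 31 [83.1 83.8 84.1 91. ]
   (-10, 10) 38 [ 83.4  84.2  84.4 111.4]
   (10, 30) 135 [ 84.2  85.3  98.5 111.5]
```

View pics/g1.png

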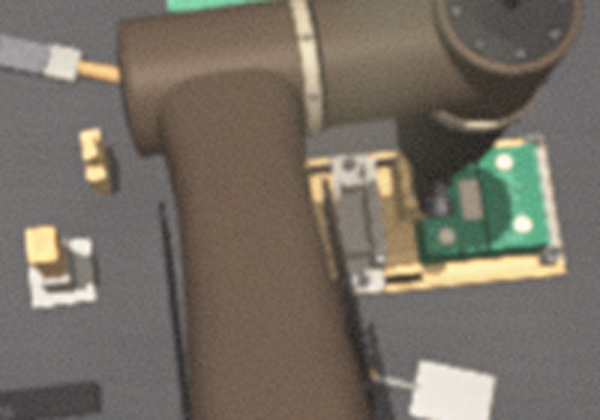

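The packer hangs square over the gap, spanning Y 83-112 against a gap of 71-115. I'll shift it 3 mm for clearance, lower it, push it to the stop and release.

```bash
python3 - <<'E'
from h import *
robot.move_straight(bed(0,93,.24),vel=.1)
robot.move_straight(bed(0,93,.115),vel=.12)
print(robot.move_straight(bed(0,93,.092),vel=.03,max_force=6)); st("floor")
z=robot.get_state()["tcp_pos"][2]
print(robot.move_straight(bed(0,103,z+.0005),vel=.03,max_force=5)); st("stop")
robot.grip(0.75); st("open")
p=robot.get_state()["tcp_pos"]; q=(np.array(p[:2])-C)*1e3; print("bedY tcp",q@ey)
robot.move_straight([p[0],p[1],.24],vel=.2)
robot.grip(1.0)
robot.movep([.48,.3025,.26],[180,0,8.5]); st("over wedge")
im,d=snap("top"); sc,ds=snap("scene"); cv2.imwrite("pics/g2.png",np.hstack([cv2.resize(im[180:270,280:390],(400,327)),cv2.resize(sc[165:285,155:300],(395,327))]))
for n,I,D in(("top",im,d),("scene",sc,ds)):
    P=cloud(n,D).reshape(-1,3); s=I.reshape(-1,3).astype(int); q=(P[:,:2]-C)*1e3; X=q@ex;Y=q@ey;Z=P[:,2]*1e3
    for lo,hi in((82,95),(120,135),(30,80)):
        t=(abs(X)<45)&(Y>75)&(Y<125)&(Z>lo)&(Z<hi)&(s[:,2]>s[:,0]+40)
        if t.sum(): print(n,lo,t.sum(),np.percentile(X[t],[2,98]).round(1),np.percentile(Y[t],[2,50,98]).round(1),cv2.minAreaRect(np.c_[X,Y][t].astype(np.float32))[2])
    g=(abs(X)<50)&(Z>80)&(Z<90)&(s[:,1]>s[:,2]+25); print(n,"green",np.percentile(Y[g],[.5,99.5]))
E
```

```text
True
floor 9.6 [ 0.5559 -0.0908  0.0963] F [-0.3 -0.8  5. ] gap 0.35 gf 40.38563311100006
True
stop 9.9 [ 0.5546 -0.0832  0.0964] F [-1.4 -1.5  4.5] gap 0.343 gf 40.417256355285645
open 10.3 [ 0.5543 -0.0838  0.0961] F [-0.9  0.4  0.5] gap 0.753 gf 0.0
bedY tcp 99.9413624271199
over wedge 13.0 [0.4803 0.3018 0.2599] F [0.3 0.  0.5] gap 0.999 gf 0.0
top 82 99 [-30.7  30. ] [ 85.2 106.6 116.5] 2.092585802078247
top 120 40 [-16.4  12.5] [ 93.4 100.3 106.9] 83.96450805664062
top 30 20 [-32.2   6.9] [ 87.3  99.6 114.2] 26.321592330932617
top green [-71.68691736  70.84956222]
scene 82 105 [-28.2  31. ] [ 86.7  96.2 116.7] 0.9942375421524048
scene 120 37 [-13.8  17.6] [ 95.  100.2 106.7] 1.6859982013702393
scene 30 161 [-25.2  32.7] [ 86.5  94.7 113.4] 0.6559785604476929
scene green [-71.07965131  71.26510877]
```

View pics/g2.png

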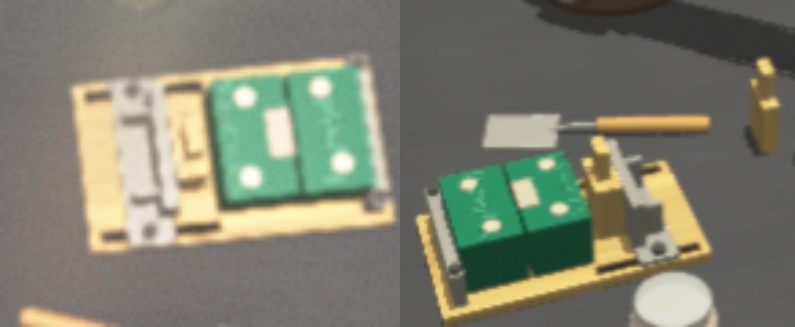

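Packer c stands tight against the stop (Y 85.7-115.8), and the loose half's back face is at about 71. Next I'll take the wedge.

```bash
python3 - <<'E'
from h import *
print(robot.move_straight([.48,.3025,.127],vel=.12,max_force=10)); st("down")
robot.grip(0,110); st("grip")
print(robot.move_straight([.48,.3025,.32],vel=.12,max_force=40)); st("up")
robot.movep(bed(0,66,.30),[180,0,TH]); st("over gap")
im,d=snap("top"); sc,ds=snap("scene"); cv2.imwrite("pics/g3.png",cv2.resize(sc[60:285,100:330],None,fx=2.6,fy=2.6))
for n,I,D in(("top",im,d),("scene",sc,ds)):
    P=cloud(n,D).reshape(-1,3); s=I.reshape(-1,3).astype(int); q=(P[:,:2]-C)*1e3; X=q@ex;Y=q@ey;Z=P[:,2]*1e3
    for lo in range(140,340,20):
        t=(abs(X)<45)&(Y>20)&(Y<125)&(Z>lo)&(Z<lo+20)&(s[:,2]>s[:,0]+40)
        if t.sum()>3: print(n,lo,t.sum(),"X",np.percentile(X[t],[2,98]).round(1),"Y",np.percentile(Y[t],[2,50,98]).round(1),"zmin",Z[t].min().round(1))
E
```

```text
False
down 14.4 [0.4804 0.3029 0.1277] F [ 0.7 -0.3  0.1] gap 0.996 gf 0.0
grip 14.9 [0.4806 0.3033 0.1277] F [0.5 2.2 3.9] gap 0.329 gf 107.69919276237488
False
up 16.7 [0.4798 0.3023 0.3192] F [-0.8 -0.8 -1.4] gap 0.328 gf 107.60728240013123
over gap 18.2 [ 0.56   -0.1165  0.3   ] F [ 0.2  0.3 -2. ] gap 0.326 gf 107.6276171207428
top 180 4 X [-16.4  -1.3] Y [78.4 82.7 82.9] zmin 192.5
top 200 16 X [-19.1   9.2] Y [75.5 82.4 83.4] zmin 200.2
top 220 19 X [-18.5   9.4] Y [72.4 82.  83. ] zmin 220.4
top 240 20 X [-19.1   7.5] Y [60.8 81.3 82.7] zmin 242.2
top 260 21 X [-19.   -6.1] Y [58.5 79.  82.4] zmin 261.6
top 280 18 X [-18.7 -11.3] Y [55.9 73.5 81.5] zmin 281.7
top 300 18 X [-18.7 -14.4] Y [58.8 69.3 81.3] zmin 300.5
top 320 15 X [-18.6 -15.8] Y [55.8 68.1 81.3] zmin 320.5
scene 180 11 X [ 4.7 21.8] Y [78.4 80.8 82. ] zmin 180.7
scene 200 18 X [14.6 23.9] Y [71.5 77.2 82.9] zmin 200.9
scene 220 35 X [12.9 23.5] Y [65.9 75.1 81.7] zmin 220.5
scene 240 41 X [15.5 22.1] Y [61.6 71.7 82.5] zmin 240.2
scene 260 68 X [-11.9  22.9] Y [54.8 66.7 81.1] zmin 260.2
scene 280 76 X [-4.6 22.9] Y [54.2 65.4 82.1] zmin 280.0
scene 300 66 X [12.9 22.9] Y [54.4 67.1 81.5] zmin 300.1
scene 320 64 X [12.6 21.9] Y [54.3 68.1 80.3] zmin 320.3
```

View pics/g3.png

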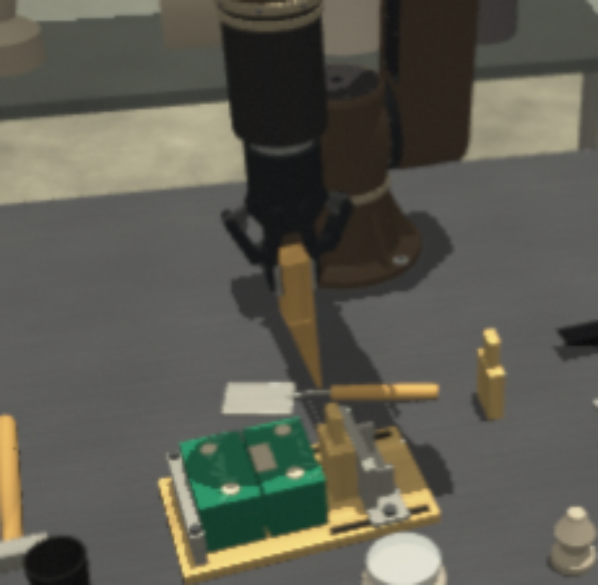

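The wedge hangs upright with its flat face to +y. The toe is at Y 78.5-82.5, inside the open space of 71-85.7. I'll lower it, touch the packer, then press.

```bash
python3 - <<'E'
from h import *
print(robot.move_straight(bed(0,66,.215),vel=.12,max_force=15)); st("above")
print(robot.move_straight(bed(0,66,.187),vel=.04,max_force=12)); st("in")
robot.dwell(.3)
print(robot.move_straight(bed(0,74,.187),vel=.02,max_force=8)); st("touch")
p=robot.get_state()["tcp_pos"]; q=(np.array(p[:2])-C)*1e3; print("Y",q@ey)
z=p[2]
while z>.135:
    z-=.004; 
    hit=robot.move_straight([p[0],p[1],z],vel=.03,max_force=35); st(f"z {z:.3f} {hit}")
    if hit or robot.get_state()["wrist_force"][2]>40: break
im,d=snap("top"); sc,ds=snap("scene"); cv2.imwrite("pics/g4.png",np.hstack([cv2.resize(im[180:270,280:390],(400,327)),cv2.resize(sc[165:285,155:300],(395,327))]))
for n,I,D in(("top",im,d),("scene",sc,ds)):
    P=cloud(n,D).reshape(-1,3); s=I.reshape(-1,3).astype(int); q=(P[:,:2]-C)*1e3; X=q@ex;Y=q@ey;Z=P[:,2]*1e3
    g=(abs(X)<50)&(Z>80)&(Z<90)&(s[:,1]>s[:,2]+25); print(n,"green",np.percentile(Y[g],[.5,99.5]))
E
```

```text
False
above 19.2 [ 0.5604 -0.1172  0.2158] F [ 0.3 -0.5 -0.6] gap 0.326 gf 107.59492635726929
False
in 20.1 [ 0.56   -0.1173  0.1871] F [-0.8  0.4 -0.6] gap 0.328 gf 107.59391784667969
True
touch 20.7 [ 0.5589 -0.1132  0.1869] F [ 2.1 -2.9 -0.6] gap 0.325 gf 108.78946781158447
Y 70.10070236929504
z 0.183 False 21.0 [ 0.5591 -0.1134  0.1827] F [ 2.2 -3.  -1.7] gap 0.334 gf 108.81707310676575
z 0.179 False 21.2 [ 0.5588 -0.1134  0.1784] F [ 2.  -3.2 -4.2] gap 0.328 gf 108.59198212623596
z 0.175 False 21.5 [ 0.5587 -0.1134  0.1745] F [ 2.  -4.5 -3.6] gap 0.328 gf 108.52292776107788
z 0.171 False 21.8 [ 0.5588 -0.1133  0.1705] F [ 2.7 -5.1 -3.4] gap 0.33 gf 108.5748302936554
z 0.167 False 22.1 [ 0.5592 -0.1133  0.167 ] F [ 1.5 -4.6  1.1] gap 0.328 gf 109.00365829467773
z 0.163 False 22.4 [ 0.5595 -0.1132  0.1634] F [ 2.6 -3.8  3.2] gap 0.33 gf 109.25920844078064
z 0.159 False 22.7 [ 0.5595 -0.1132  0.1594] F [ 1.7 -3.9  4.5] gap 0.328 gf 109.34054017066956
z 0.155 False 22.9 [ 0.5596 -0.1131  0.1556] F [ 2.  -2.8  6.8] gap 0.327 gf 109.53035473823547
z 0.151 True 23.1 [ 0.5604 -0.1129  0.1546] F [-2.2  3.2  4.9] gap 0.333 gf 109.46796298027039
top green [-71.97386366  65.7968387 ]
scene green [-71.26599872  65.26334001]
```

View pics/g4.png

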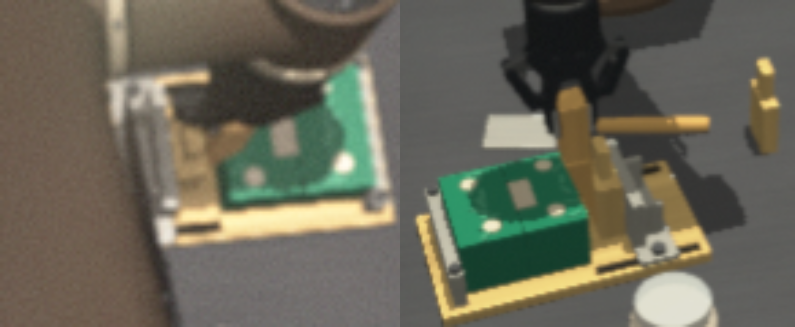

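The seam is shut: the loose half's back face moved from 71 to about 65.5, and the wedge hit hard resistance at the predicted depth. I'll press further so that a standing force remains.

```bash
python3 - <<'E'
from h import *
p=np.array(robot.get_state()["tcp_pos"]); z=p[2]
for i in range(12):
    z-=.0005
    hit=robot.move_straight([p[0],p[1],z],vel=.01,max_force=70); robot.dwell(.3); st(f"{z:.4f} {hit}")
    if hit or np.linalg.norm(robot.get_state()["wrist_force"])>45: break
E
```

```text
0.1541 False 23.9 [ 0.5601 -0.1126  0.1545] F [-0.6 -0.5  8.4] gap 0.329 gf 109.9670398235321
0.1536 False 24.4 [ 0.5602 -0.1127  0.1545] F [-2.3 -0.4 11.2] gap 0.328 gf 110.30510902404785
0.1531 False 25.0 [ 0.5603 -0.1127  0.1545] F [-3.   0.4 14. ] gap 0.327 gf 110.71551561355591
0.1526 False 25.5 [ 0.5603 -0.1127  0.1545] F [-3.9 -0.2 18.7] gap 0.33 gf 111.13133668899536
0.1521 False 26.1 [ 0.5604 -0.1128  0.1545] F [-6.2  1.  21.7] gap 0.325 gf 111.54595613479614
0.1516 False 26.6 [ 0.5605 -0.1128  0.1544] F [-6.8  1.4 24.9] gap 0.326 gf 111.97461605072021
0.1511 False 27.2 [ 0.5605 -0.1128  0.1544] F [-8.9  2.9 29.6] gap 0.326 gf 112.39253282546997
0.1506 False 27.7 [ 0.5606 -0.1128  0.1544] F [-9.3  3.2 32. ] gap 0.33 gf 112.78037309646606
0.1501 False 28.3 [ 0.5607 -0.1128  0.1543] F [-9.7  3.3 35.4] gap 0.333 gf 113.13980340957642
0.1496 False 28.8 [ 0.5609 -0.1128  0.1542] F [-11.    4.1  38.6] gap 0.33 gf 113.42482566833496
0.1491 False 29.4 [ 0.561  -0.1127  0.1541] F [-12.5   5.7  40.2] gap 0.332 gf 113.53801846504211
0.1486 False 29.9 [ 0.5619 -0.1119  0.153 ] F [-7.1  7.3 34.9] gap 0.331 gf 113.73139142990112
```

```bash
python3 - <<'E'
from h import *
robot.dwell(1); st("hold")
sc,ds=snap("scene"); cv2.imwrite("pics/g5.png",cv2.resize(sc[130:285,155:330],None,fx=3.4,fy=3.4,interpolation=cv2.INTER_CUBIC))
P=cloud("scene",ds).reshape(-1,3); s=sc.reshape(-1,3).astype(int); q=(P[:,:2]-C)*1e3; X=q@ex;Y=q@ey;Z=P[:,2]*1e3
g=(abs(X)<50)&(Z>80)&(Z<90)&(s[:,1]>s[:,2]+25); print("green",np.percentile(Y[g],[.5,99.5]))
for lo in range(90,180,15):
    t=(abs(X)<45)&(Y>40)&(Y<88)&(Z>lo)&(Z<lo+15)&(s[:,2]>s[:,0]+40); print(lo,t.sum(),np.percentile(X[t],[2,98]).round(1),np.percentile(Y[t],[2,98]).round(1))
E
```

```text
hold 30.9 [ 0.5619 -0.1119  0.153 ] F [-7.1  6.7 34.5] gap 0.329 gf 113.73384475708008
green [-71.20503173  65.48795208]
90 29 [17.2 24.9] [67.1 86.5]
105 34 [16.9 25.2] [62.5 87. ]
120 44 [-3.2 25.4] [58.7 86.3]
135 46 [ 1.6 24.8] [59.  87.5]
150 44 [14.1 24.2] [59.  86.6]
165 38 [13.7 24.7] [58.1 83.7]
```

View pics/g5.png

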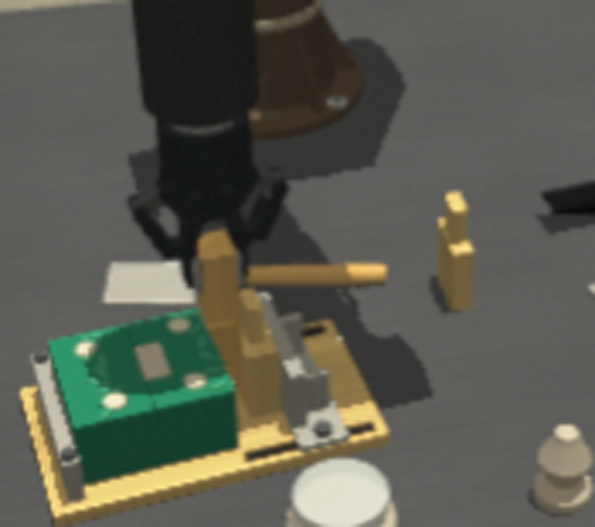

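The seam is shut, the wedge is upright with a steady push of about 35 N, and the packer stands against the stop. I'm handing it in.

```bash
python3 -c "
from rig import robot
print(robot.finish_job())"
```

```text
the job is handed in; nothing more can be done
None
```

The job is handed in at about 31 s on the robot's clock: packer_c stands against the stop, the seam looks shut in the camera, and the wedge is gripped upright under a steady push of about 35 N (no verdict was returned).

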